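Unlock a steel wiring box and break its stuck door free, holding it ajar

ROBOT

A 7-joint arm with a two-finger parallel gripper is mounted at the origin on the work surface. World frame = base frame: x ahead of the robot, y to its left, z up, the work surface at z = 0. Lengths are in m, angles in rad, forces in N, time in s.
With the tool pointing down it reaches from about 0.35 to 0.9 m from the base axis. Payload 8.1 kg.
Tool frame: the origin (TCP) lies midway between the tips of the shut fingers; the grasp point (between the pads) lies 19 mm behind it; z points along the fingers, y is the line along which they close (so a half turn about z gives the same grasp; the last joint's range is limited). The gripper opens to 92 mm and grips with 3 to 60 N. Pads are 19 mm wide; open, the fingers measure 130 mm over their backs; the gripper's body (75 mm by 190 mm) begins 47 mm behind the grasp point.
Start: joints at [-1.412, 0.434, 0.025, 1.573, -0.012, 1.134, -0.075], TCP at [0.162, 0.604, 0.227] pointing down, gripper open.
Joint ranges: [-2.62, 2.62], [-0.44, 2.09], [-1.27, 1.32], [0.08, 2.57], [-1.32, 4.46], [0.12, 2], [-2.74, 2.74]. Speed limits (rad/s): [2.22, 2.22, 3.01, 3.01, 3.14, 3.14, 3.14].

INTERFACE

Orientations are given as a rotation vector (axis times angle).
In Python, from cell import arm gives the robot as it stands.
- The arm moves only by the tool move_arm, never from a script. Its argument "motion" is a list of rows, each an object of numbers: "tx", "ty", "tz": the shift along the tool's x, y, z normalised to -1 to 1, where 1 is 1000 mm; "twist": the turn about the tool's z normalised to -1 to 1, where 1 is pi/2 rad. In form: [{"tx": .., "ty": .., "tz": .., "twist": ..}, ...]. A call has 1 to 12 rows; each row shifts and turns the commanded pose from where the row before left it, along the tool's axes as they then stand; what a row does not reach is not made up. A row lasts 1/10 s, in which the tool goes at most 50 mm and 8.59 degrees, less where a joint would pass 70% of its speed; a pose out of reach is approached as far as the arm can. A call with a number of a shift or a turn outside -1 to 1 is refused whole. A call with a gripper value outside its range is refused whole. "gripper" is the gripper's target within -1 to 1 (shut at 1, half-way at 0, fully open at -1), set as the call begins (left out, the last holds). The fingers move at their own pace and stop on an object; "squeeze" is the grip in N (left out, the last holds). Time passes only in rows, so rows that do not move let the fingers close. It gives the time, the measured TCP pose, the force, the opening and the grip force at its end, in the units of the state.
- arm.observe(): the state, without advancing time (a new reading comes with each control period).
- arm.get_image(name): name is "scene" or "top" or "wrist"; returns the picture (420x560x3 uint8, red, green, blue); there is no depth.
- arm.calibration(name): a dict with "K" (3x3 intrinsics, pixels), "T" (4x4, takes a point from camera to world coordinates). Camera axes: x right, y down, z forward; pixel columns grow to the right and rows downward; lengths in m; the calibration is good to about 2 mm. The wrist camera is an equidistant fisheye: a pixel r from the principal point sees the ray r / f radians off the axis. A picture is of the moment at which its call begins: read the wrist's pose just before it. calibration takes no time and is no camera call; for the wrist camera it gives the pose at the moment of the call.
- arm.sign_off(): hands the job in; it is judged then, once.
Trained networks look in the newest picture that a camera, given by its name, has taken for a name from the list of things; names that differ only in an ending like _2 or _b are one class to them, and where a whole thing is asked for, a point or a joint stands for the part that bears it (a point fixed in the world has none). Each returns a list of dicts, best first, with "conf" (0 to 1); they miss things now and then, are a little off and sometimes report something else, mostly with a low value. They report only what shows in the picture. A call takes as long as a camera call.
- arm.look_for(camera, query): "point" ([column, row] as shares, 0 to 1, of the picture: columns of its width, rows of its height, amid what is visible of it).
- arm.regions_of(camera, query): "region" (420x560 bool, what is visible of it) and "point" ([column, row] as shares, 0 to 1, of the picture: columns of its width, rows of its height, amid what is visible of it).
- arm.place_of(camera, query): "point" ([column, row] as shares, 0 to 1, of the picture: columns of its width, rows of its height: a listed point, or the origin of a listed thing).
The state is a dict: "clock": time; "joints": joint angles; "dq": joint speeds; "joint_efforts": joint torques, N m; "position": TCP position; "ee_rot": TCP orientation; "force": force on the tool from outside, world axes, zero at the start; "ft_torque": the same for the moment, N m; "width": opening from 0.0 (shut) to 1.0 (fully open); "gripper_force": force on a finger pad.
Only numpy, scipy, OpenCV 4.12 (cv2) and the standard library are available. Lean on these libraries where they do the work, as an engineer would, in place of code of your own. Each camera call takes 0.05 s, during which the arm holds its last target. There are 200 camera calls.

TASK

The steel wiring box lies on its back on the bench and its door seal has stuck. Turn the black wing handle a quarter turn anticlockwise to unlock the door, then pull the door up by that handle until the seal lets go, without letting the door fly open, and keep hold of the handle with the free edge of the door steady about 30 mm above where it lay, so that I can check the seal with a lamp. Finish while still holding it there, and leave the loose things beside the box where they are.

Things in the scene. Friction and masses are not known exactly. Their poses are not given: they have to be found in the camera images.
- enclosure: light-grey sheet-steel wiring box on its back, door up: 200 mm (its x) by 300 mm (its y), 120 mm high over the shut door. Heavy, does not move. Origin: centre of its underside, on the bench. +x points to the hinged long side, away from the robot (yaw within 0.45 rad), -x to the side with the lock; z up.
- door (a joint): door angle, rad: 0 shut, 1.9 wide open; turns about a line through door_hinge along the box's y, the lock side rises. Steel sheet 200 x 300 mm, about 0.6 kg, top face 120 mm above the bench when shut. Its seal has stuck: when unlocked, a straight pull up at the handle takes about 19 N to start it and for the first 4 mm, then drops to the door's weight, about 5 N. Let go, it falls back.
- wing (a joint): angle of the lock's wing handle, rad, anticlockwise from above positive: 0 locked (wing along the box's y, along the door's edge), 1.57 unlocked at its stop (wing along the box's x). Starts between 0 and 0.2. Turns with light friction (0.05 N m), stays where left. A cam on it hooks under the rim and blocks the door until turned past about 1.1.
- wing_grip (a point): grip point on the wing handle: on the lock's axis, 10 mm below the wing's top, 23 mm above the door; when shut at box frame (-65, 0, 143) mm: 170 mm from the hinge line and 36 mm above it. The wing is a flat black bar 50 mm long (point's y), 10 mm thick (its x), from 7 to 33 mm above the door, on a neck 15 mm wide. Site's z is square to the door.
- door_hinge (a point): middle of the door's hinge line, which runs along the box's y axis: box frame x = 105 mm, y = 0, z = 107 mm.
- door_lip (a point): middle of the door's free edge on the lock side, at the lower end of its folded skirt: 205 mm from the hinge line, 105 mm above the bench when shut. Its height tells how far the door is open.
- contactor: loose black and grey contactor, 75 x 45 x 88 mm, standing left (+y side) of the box; origin at the centre of its underside. Leave alone.
- duct_offcut: loose offcut of grey slotted cable duct, 160 x 40 x 40 mm, lying right (-y side) of the box; origin at the centre of its underside. Leave alone.
- screwdriver: loose screwdriver with a black handle, 190 mm long, lying right of the duct offcut. Leave alone.

How it is judged:
By the outcome, as a careful person would: the job done as asked, in the order asked, and still so for the second after the job is handed in, while the arm keeps its last pose, push and grip.
It also fails if it takes over 42 s, if anything falls off the work surface, if the arm or the gripper's body presses on something with over 40 N, if the wrist force passes 120 N, or if a joint passes its speed limit or range.

## Working session

There is one attempt and no reset: what is moved stays moved. The work goes in short steps, Python scripts to look and compute and a tool call to move; the robot and the scene stay as the last step left them, time stands still between calls to the robot, and variables do not carry over. Pictures are saved under pics/ and viewed, at most 10 in all, crops included, and the job is handed in when it is done.

Besides the shell and the picture viewer there is one more tool, called after "Request:" in YAML: its name, and indented under it one key for each argument. move_arm: Moves the arm, as the interface text tells. Scaled input: -1 to 1 covers 1000 mm each way for a shift and pi/2 rad each way for a turn. Its arguments: {"type":"object","properties":{"motion":{"type":"array","items":{"type":"object","properties":{"tx":{"type":"number"},"ty":{"type":"number"},"tz":{"type":"number"},"twist":{"type":"number"}}}},"gripper":{"type":"number"},"squeeze":{"type":"number"}},"required":["motion"]}

```bash
mkdir -p pics; cat > h.py <<'E'
import numpy as np, cv2
from cell import arm
from scipy.spatial.transform import Rotation as R
def ray(cam,pt,cal=None):
    c=cal or arm.calibration(cam); K=np.array(c["K"]);T=np.array(c["T"])
    u,v=pt[0]*560,pt[1]*420
    x=(u-K[0,2])/K[0,0]; y=(v-K[1,2])/K[1,1]
    if cam=="wrist":
        r=np.hypot(x,y); d=np.array([x/r*np.sin(r),y/r*np.sin(r),np.cos(r)]) if r>1e-9 else np.array([0,0,1.])
    else: d=np.array([x,y,1.])
    d=T[:3,:3]@d; return T[:3,3],d/np.linalg.norm(d)
def tri(rs):
    A=np.zeros((3,3));b=np.zeros(3)
    for o,d in rs:
        P=np.eye(3)-np.outer(d,d);A+=P;b+=P@o
    p=np.linalg.solve(A,b); return p,[float(np.linalg.norm((np.eye(3)-np.outer(d,d))@(p-o))) for o,d in rs]
def atz(r,z): o,d=r; return o+d*(z-o[2])/d[2]
def save(cam,n): im=arm.get_image(cam); cv2.imwrite(f"pics/{n}.png",im[:,:,::-1]); return im
E
python3 - <<'E'
from h import *
np.set_printoptions(precision=4,suppress=True)
a=save("top","top0");b=save("scene","scene0");
cv2.imwrite("pics/both0.png",cv2.resize(np.vstack([a,b]),(400*1,600))[:,:,::-1])
for q in ["wing_grip","door_hinge","door_lip","enclosure"]:
    rs=[]
    for c in ["top","scene"]:
        r=arm.place_of(c,q)
        print(q,c,[(np.round(x["point"],4).tolist(),round(x["conf"],2)) for x in r[:2]])
        if r: rs.append(ray(c,r[0]["point"]))
    if len(rs)==2: print(tri(rs))
s=arm.observe();print(s)
E
```

```text
wing_grip top [([0.4309, 0.5798], 0.48)]
wing_grip scene [([0.5988, 0.5295], 0.55)]
(array([0.4877, 0.1158, 0.1401]), [0.0015683091961356246, 0.0015683091961356957])
door_hinge top [([0.4702, 0.4226], 0.73)]
door_hinge scene [([0.483, 0.5831], 0.89), ([0.5271, 0.3876], 0.47)]
(array([0.6516, 0.0707, 0.1002]), [0.00155993387405167, 0.0015599338740517647])
door_lip top [([0.4198, 0.6167], 0.62), ([0.4659, 0.426], 0.57)]
door_lip scene [([0.6198, 0.5398], 0.98)]
(array([0.4559, 0.1311, 0.1119]), [0.0036556820881925105, 0.0036556820881924476])
enclosure top [([0.4479, 0.5338], 0.71)]
enclosure scene [([0.5507, 0.6043], 0.93)]
(array([0.5526, 0.1058, 0.0046]), [0.0006945891626934239, 0.0006945891626933868])
{'clock': 0.5, 'joints': array([-1.4116,  0.4345,  0.025 ,  1.5732, -0.0116,  1.134 , -0.0751]), 'dq': array([-0.0026,  0.0001, -0.0006, -0.002 ,  0.0008, -0.0002, -0.0003]), 'joint_efforts': array([ -0.0012, -66.7151,   0.9828, -31.4566,  -0.0607,   0.0339,
         0.    ]), 'position': array([0.1618, 0.6037, 0.2267]), 'ee_rot': array([ 0.4102,  3.1147, -0.0001]), 'force': array([ 0.6439, -0.0003, -0.5546]), 'ft_torque': array([-0.0223,  0.0452, -0.0229]), 'gripper_force': 0.0, 'width': 0.9987887094941968}
```

View pics/top0.png

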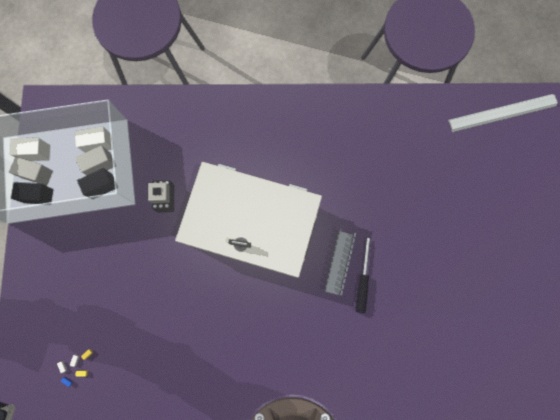

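View pics/scene0.png

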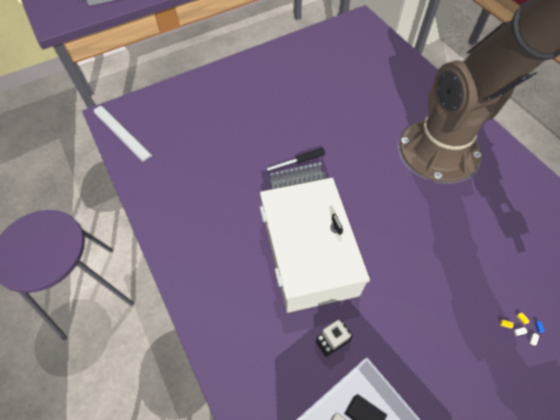

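The top view shows the shut box, with corners at about (203,164), (321,195), (299,274) and (177,238). The wing is at (240,243), the contactor at (160,195), the duct at (340,263) and the screwdriver at (363,285). In the scene view the wing is at (337,223). I can't see the gripper where I expected it, so I'll check the frames and measure the box and wing yaw.

```bash
python3 - <<'E'
from h import *
np.set_printoptions(precision=4,suppress=True)
for c in ["top","scene"]:
    k=arm.calibration(c);T=np.array(k["T"]);K=np.array(k["K"])
    for p in ([0,0,0],[.162,.604,.227]):
        q=K@(T[:3,:3].T@(np.array(p)-T[:3,3]));print(c,p,q[:2]/q[2],T[:3,3])
print(arm.calibration("wrist"))
for c,px in [("top",[(203,164),(321,195),(299,274),(177,238)])]:
    P=[atz(ray(c,(u/560,v/420)),.12) for u,v in px];print(np.array(P))
im=arm.get_image("top")
for q in ["enclosure","wing"]:
    r=arm.regions_of("top",q)
    for x in r[:2]:
        m=x["region"].astype(np.uint8);print(q,x["conf"],m.sum(),cv2.minAreaRect(cv2.findNonZero(m)))
        if q=="wing":
            f=cv2.findNonZero(m)[:,0];print(f.min(0),f.max(0))
cr=np.hstack([cv2.resize(im[210:275,200:285],(390,300),interpolation=2),cv2.resize(arm.get_image("scene")[195:260,295:380],(390,300),interpolation=2)])
w=cv2.resize(save("wrist","w0"),(390,292))
cv2.imwrite("pics/crop1.png",np.vstack([cr,np.pad(w,((0,0),(0,390),(0,0)))])[:,:,::-1])
E
```

```text
top [0, 0, 0] [292.3457 451.3872] [0.3778 0.0178 1.1369]
top [0.162, 0.604, 0.227] [-12.5304 403.0285] [0.3778 0.0178 1.1369]
scene [0, 0, 0] [439.0028 149.9249] [0.8468 0.4806 1.0371]
scene [0.162, 0.604, 0.227] [618.0992 318.8172] [0.8468 0.4806 1.0371]
{'K': array([[325.1923,   0.    , 280.2653],
       [  0.    , 325.1923, 208.3182],
       [  0.    ,   0.    ,   1.    ]]), 'T': array([[ 0.2592,  0.9363,  0.2371,  0.0988],
       [ 0.9658, -0.2512, -0.0639,  0.6219],
       [-0.0003,  0.2455, -0.9694,  0.3858],
       [ 0.    ,  0.    ,  0.    ,  1.    ]])}
[[ 0.6814  0.2145  0.12  ]
 [ 0.6043 -0.0688  0.12  ]
 [ 0.4182 -0.0152  0.12  ]
 [ 0.5019  0.2698  0.12  ]]
enclosure 0.95 10918 ((248.873291015625, 217.01023864746094), (129.762451171875, 88.6807861328125), 16.755748748779297)
enclosure 0.18 118 ((238.91905212402344, 243.0260009765625), (22.504465103149414, 5.854201793670654), 8.746162414550781)
wing 0.69 117 ((239.06756591796875, 243.09458923339844), (22.522661209106445, 5.753964424133301), 9.462321281433105)
[228 239] [250 246]
```

View pics/crop1.png

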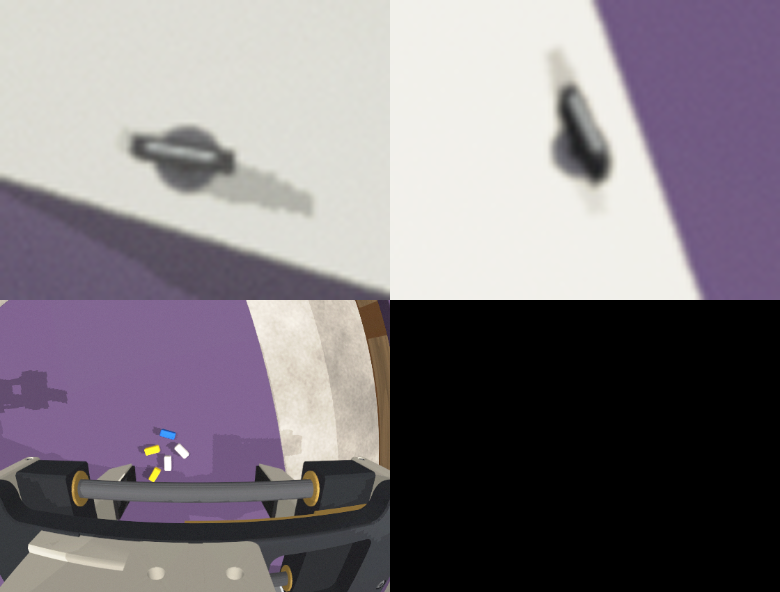

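Frames agree: the arm is just outside both views. Box yaw ≈ -0.285, the wing is turned about 0.12 from locked, and the grip point is ≈ (0.488, 0.117, 0.141). I'll move to hover above it.

Request:
move_arm:
  motion:
    - {"tx": -0.034,"ty": -0.03,"tz": -0.003}
    - {"tx": -0.034,"ty": -0.03,"tz": -0.003}
    - {"tx": -0.034,"ty": -0.03,"tz": -0.003}
    - {"tx": -0.034,"ty": -0.03,"tz": -0.003}
    - {"tx": -0.034,"ty": -0.03,"tz": -0.003}
    - {"tx": -0.034,"ty": -0.03,"tz": -0.003}
    - {"tx": -0.034,"ty": -0.03,"tz": -0.003}
    - {"tx": -0.034,"ty": -0.03,"tz": -0.003}
    - {"tx": -0.034,"ty": -0.03,"tz": -0.003}
    - {"tx": -0.034,"ty": -0.03,"tz": -0.003}
    - {"tx": -0.034,"ty": -0.03}
    - {"tx": -0.034,"ty": -0.03}
  gripper: -1

```text
invalid input
```

Request:
move_arm:
  motion:
    - {"twist": 0.093}
    - {"twist": 0.093}
    - {"twist": 0.093}
    - {"twist": 0.093}
    - {"twist": 0.093}
    - {"twist": 0.093}
    - {"twist": 0.093}
    - {"twist": 0.093}
    - {"twist": 0.093}
    - {"twist": 0.093}
    - {}

```text
invalid input
```

```bash
cat > meas.py <<'E'
from h import *
import sys
np.set_printoptions(precision=4,suppress=True)
s=arm.observe();M=R.from_rotvec(s["ee_rot"]).as_matrix();print(s["clock"],s["position"],"tool y",M[:,1],"z",M[:,2],"q7",s["joints"][6],s["force"])
cal=arm.calibration("wrist");im=save("wrist",sys.argv[1])
rw=None
for q in ["wing_grip","door_lip"]:
    r=arm.place_of("wrist",q)
    for x in r[:2]:
        ry=ray("wrist",x["point"],cal);print(q,x["conf"],x["point"],"at z",atz(ry,.143 if q=="wing_grip" else .105))
        if q=="wing_grip" and rw is None: rw=ry
t=arm.get_image("top");r=arm.place_of("top","wing_grip")
print([(x["conf"],x["point"]) for x in r])
T0=(.4309,.5798);S0=(.5988,.5295)
if rw: print("tri",tri([rw,ray("top",T0),ray("scene",S0)]))
for x in arm.regions_of("wrist","wing")[:1]:
    c=max(cv2.findContours(x["region"].astype(np.uint8),0,2)[0],key=cv2.contourArea)
    b=cv2.boxPoints(cv2.minAreaRect(c));P=[atz(ray("wrist",p/[560,420],cal),.153)[:2] for p in b];
    P=np.array(P);e=[P[1]-P[0],P[2]-P[1]];L=max(e,key=np.linalg.norm)
    print("wing centre",P.mean(0),"len",[np.linalg.norm(v) for v in e],"long dir deg",np.degrees(np.arctan2(L[1],L[0])),x["conf"])
E
python3 meas.py w1
```

```text
0.75 [0.1618 0.6037 0.2267] tool y [0.2589 0.9659 0.0001] z [ 0.      0.0001 -1.    ] q7 -0.07508805861688665 [-0.4532  0.5217 -0.6761]
[(0.61, [0.428, 0.5762])]
```

View pics/w1.png

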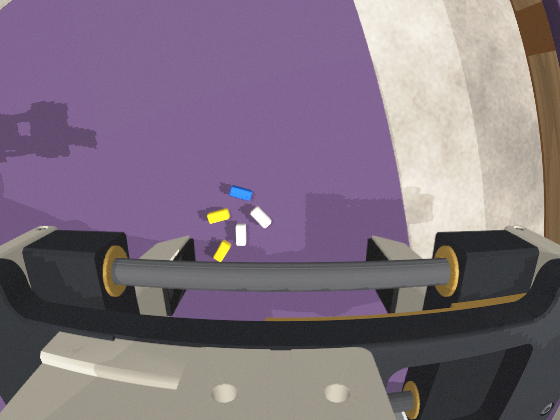

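The arm didn't move and the wrist view is unchanged, because the calls were refused. Each row probably needs all four fields.

Request:
move_arm:
  motion:
    - {"tx": -0.034,"ty": -0.03,"tz": -0.003,"twist": 0}
    - {"tx": -0.034,"ty": -0.03,"tz": -0.003,"twist": 0}
    - {"tx": -0.034,"ty": -0.03,"tz": -0.003,"twist": 0}
    - {"tx": -0.034,"ty": -0.03,"tz": -0.003,"twist": 0}
    - {"tx": -0.034,"ty": -0.03,"tz": -0.003,"twist": 0}
    - {"tx": -0.034,"ty": -0.03,"tz": -0.003,"twist": 0}
    - {"tx": -0.034,"ty": -0.03,"tz": -0.003,"twist": 0}
    - {"tx": -0.034,"ty": -0.03,"tz": -0.003,"twist": 0}
    - {"tx": -0.034,"ty": -0.03,"tz": -0.003,"twist": 0}
    - {"tx": -0.034,"ty": -0.03,"tz": -0.003,"twist": 0}
    - {"tx": -0.034,"ty": -0.03,"tz": 0,"twist": 0}
    - {"tx": -0.034,"ty": -0.03,"tz": 0,"twist": 0}
  gripper: -1

```text
clock: 2.25
position: [0.4635, 0.1488, 0.2572]
ee_rot: [0.41, 3.114, 0.001]
force: [-0.6, 1.5, -0.0]
width: 1.002
gripper_force: 0.0
```

Request:
move_arm:
  motion:
    - {"tx": 0,"ty": 0,"tz": 0,"twist": 0.093}
    - {"tx": 0,"ty": 0,"tz": 0,"twist": 0.093}
    - {"tx": 0,"ty": 0,"tz": 0,"twist": 0.093}
    - {"tx": 0,"ty": 0,"tz": 0,"twist": 0.093}
    - {"tx": 0,"ty": 0,"tz": 0,"twist": 0.093}
    - {"tx": 0,"ty": 0,"tz": 0,"twist": 0.093}
    - {"tx": 0,"ty": 0,"tz": 0,"twist": 0.093}
    - {"tx": 0,"ty": 0,"tz": 0,"twist": 0.093}
    - {"tx": 0,"ty": 0,"tz": 0,"twist": 0.093}
    - {"tx": 0,"ty": 0,"tz": 0,"twist": 0.093}
    - {"tx": 0,"ty": 0,"tz": 0,"twist": 0}

```text
clock: 3.35
position: [0.4627, 0.1504, 0.2568]
ee_rot: [2.386, 2.044, 0.0]
force: [0.8, -0.5, 0.3]
width: 0.999
gripper_force: 0.0
```

```bash
python3 meas.py w2
```

```text
3.35 [0.4627 0.1504 0.2568] tool y [ 0.9881 -0.1536  0.0001] z [ 0.0002  0.0001 -1.    ] q7 -0.46038043124570505 [ 0.7671 -0.5453  0.2638]
wing_grip 0.91 [0.5529, 0.5598] at z [0.4846 0.1199 0.143 ]
door_lip 0.9 [0.4891, 0.5169] at z [0.4535 0.1308 0.105 ]
[(0.7, [0.4334, 0.5776])]
tri (array([0.4865, 0.1162, 0.1373]), [0.0023274251227146806, 0.0010414441417341868, 0.0028356548942397738])
wing centre [0.486  0.1252] len [np.float64(0.0527931899322054), np.float64(0.01457860906229873)] long dir deg 78.11384786506041 0.87
```

View pics/w2.png

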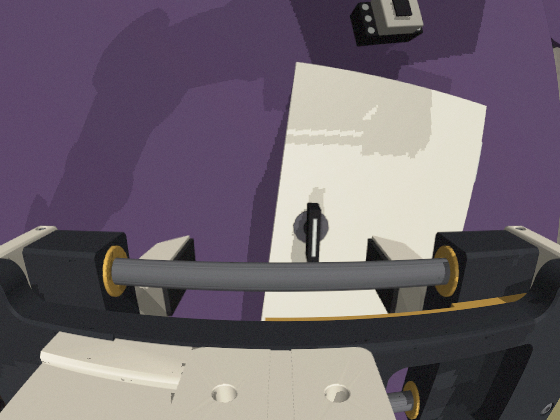

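The wing is at about (313,230) in the wrist view. It runs nearly parallel to the pads and its lower end is hidden by the bar. One more view from further back will clear it.

Request:
move_arm:
  motion:
    - {"tx": -0.03,"ty": 0.015,"tz": 0,"twist": 0}
    - {"tx": -0.03,"ty": 0.015,"tz": 0,"twist": 0}
    - {"tx": 0,"ty": 0,"tz": 0,"twist": 0}
    - {"tx": 0,"ty": 0,"tz": 0,"twist": 0}

```text
clock: 4.05
position: [0.4834, 0.0859, 0.2568]
ee_rot: [-2.385, -2.045, -0.0]
force: [-0.3, 0.6, -0.3]
width: 1.0
gripper_force: 0.0
```

```bash
python3 meas.py w3
```

```text
4.05 [0.4834 0.0859 0.2568] tool y [ 0.9883 -0.1524 -0.    ] z [ 0.      0.0002 -1.    ] q7 -0.30366562096065747 [-0.2553  0.6295 -0.2756]
wing_grip 0.57 [0.4966, 0.3995] at z [0.4868 0.1188 0.143 ]
door_lip 0.77 [0.437, 0.3698] at z [0.4561 0.1311 0.105 ]
[]
tri (array([0.4874, 0.1167, 0.1398]), [0.0018213036715155632, 0.0008159654241010496, 0.0024397810804286896])
wing centre [0.488 0.121] len [np.float64(0.012828602880623069), np.float64(0.05098545919095324)] long dir deg -98.5901299728038 0.82
```

View pics/w3.png

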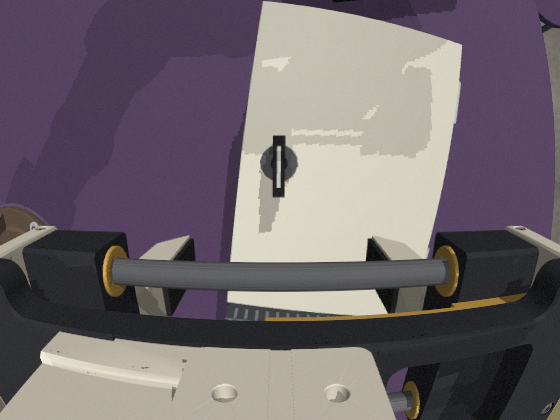

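Wing centre is (0.4875, 0.119) and its direction is 81.4°, so the pads are already aligned. Descending to TCP z ≈ 0.128 and closing.

Request:
move_arm:
  motion:
    - {"tx": 0.0335,"ty": -0.001,"tz": 0,"twist": 0}
    - {"tx": 0,"ty": 0,"tz": 0.03,"twist": 0}
    - {"tx": 0,"ty": 0,"tz": 0.03,"twist": 0}
    - {"tx": 0,"ty": 0,"tz": 0.03,"twist": 0}
    - {"tx": 0,"ty": 0,"tz": 0.02,"twist": 0}
    - {"tx": 0,"ty": 0,"tz": 0.01,"twist": 0}
    - {"tx": 0,"ty": 0,"tz": 0.009,"twist": 0}
    - {"tx": 0,"ty": 0,"tz": 0,"twist": 0}
    - {"tx": 0,"ty": 0,"tz": 0,"twist": 0}

```text
clock: 5.25
position: [0.4878, 0.1199, 0.1284]
ee_rot: [2.383, 2.046, 0.001]
force: [-0.7, -0.3, -0.2]
width: 1.0
gripper_force: 0.0
```

Request:
move_arm:
  motion:
    - {"tx": 0,"ty": 0,"tz": 0,"twist": 0}
    - {"tx": 0,"ty": 0,"tz": 0,"twist": 0}
    - {"tx": 0,"ty": 0,"tz": 0,"twist": 0}
    - {"tx": 0,"ty": 0,"tz": 0,"twist": 0}
    - {"tx": 0,"ty": 0,"tz": 0,"twist": 0}
    - {"tx": 0,"ty": 0,"tz": 0,"twist": 0}
    - {"tx": 0,"ty": 0,"tz": 0,"twist": 0}
    - {"tx": 0,"ty": 0,"tz": 0,"twist": 0}
    - {"tx": 0,"ty": 0,"tz": 0,"twist": 0}
    - {"tx": 0,"ty": 0,"tz": 0,"twist": 0}
  gripper: 1
  squeeze: 15

```text
clock: 6.25
position: [0.4873, 0.1197, 0.1277]
ee_rot: [2.384, 2.046, -0.0]
force: [0.2, 0.4, -0.5]
width: 0.18
gripper_force: 0.0
```

Request:
move_arm:
  motion:
    - {"tx": 0,"ty": 0,"tz": 0,"twist": 0}
    - {"tx": 0,"ty": 0,"tz": 0,"twist": 0}
    - {"tx": 0,"ty": 0,"tz": 0,"twist": 0}
    - {"tx": 0,"ty": 0,"tz": 0,"twist": 0}
    - {"tx": 0,"ty": 0,"tz": 0,"twist": 0}

```text
clock: 6.75
position: [0.4872, 0.1198, 0.1279]
ee_rot: [-2.383, -2.046, -0.0]
force: [-2.4, 0.3, 5.0]
width: 0.111
gripper_force: 23.6
```

The wing is gripped (10 mm opening). Turning it anticlockwise, first part.

Request:
move_arm:
  motion:
    - {"tx": 0,"ty": 0,"tz": 0,"twist": -0.05}
    - {"tx": 0,"ty": 0,"tz": 0,"twist": -0.05}
    - {"tx": 0,"ty": 0,"tz": 0,"twist": -0.05}
    - {"tx": 0,"ty": 0,"tz": 0,"twist": -0.05}
    - {"tx": 0,"ty": 0,"tz": 0,"twist": -0.05}
    - {"tx": 0,"ty": 0,"tz": 0,"twist": -0.05}
    - {"tx": 0,"ty": 0,"tz": 0,"twist": -0.05}
    - {"tx": 0,"ty": 0,"tz": 0,"twist": -0.05}
    - {"tx": 0,"ty": 0,"tz": 0,"twist": 0}
  squeeze: 20

```text
clock: 7.65
position: [0.4871, 0.1199, 0.1279]
ee_rot: [-1.632, -2.684, -0.0]
force: [-3.3, -1.1, 6.1]
width: 0.11
gripper_force: 28.5
```

Request:
move_arm:
  motion:
    - {"tx": 0,"ty": 0,"tz": 0,"twist": -0.05}
    - {"tx": 0,"ty": 0,"tz": 0,"twist": -0.05}
    - {"tx": 0,"ty": 0,"tz": 0,"twist": -0.05}
    - {"tx": 0,"ty": 0,"tz": 0,"twist": -0.05}
    - {"tx": 0,"ty": 0,"tz": 0,"twist": -0.05}
    - {"tx": 0,"ty": 0,"tz": 0,"twist": -0.05}
    - {"tx": 0,"ty": 0,"tz": 0,"twist": -0.05}
    - {"tx": 0,"ty": 0,"tz": 0,"twist": -0.05}
    - {"tx": 0,"ty": 0,"tz": 0,"twist": -0.05}
    - {"tx": 0,"ty": 0,"tz": 0,"twist": -0.05}
    - {"tx": 0,"ty": 0,"tz": 0,"twist": 0}
    - {"tx": 0,"ty": 0,"tz": 0,"twist": 0}

```text
clock: 8.85
position: [0.4871, 0.1199, 0.1279]
ee_rot: [-0.487, -3.103, -0.0]
force: [-3.1, -0.4, 5.6]
width: 0.108
gripper_force: 28.5
```

```bash
python3 - <<'E'
from h import *
s=arm.observe();M=R.from_rotvec(s["ee_rot"]).as_matrix();print(s["clock"],s["position"],np.degrees(np.arctan2(M[1,1],M[0,1])),s["force"],s["ft_torque"],s["joints"])
im=save("wrist","w4")
E
```

```text
8.85 [0.48714468 0.11988101 0.12791801] 72.17326689632226 [-3.10327003 -0.41554308  5.56299146] [0.03612317 0.69648023 0.03630232] [-0.44819144  0.34931772  0.12877435  1.99737001 -0.06193832  0.79868167
  0.9757916 ]
```

View pics/w4.png

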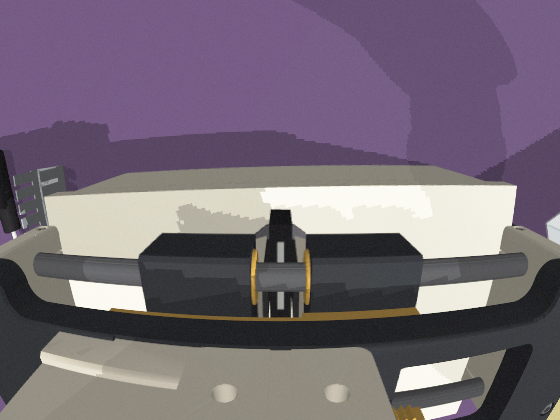

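The wing sits between the pads at (280,240), square to the door's lock edge, so it has turned almost a quarter turn. I'll nudge it to the stop and firm up the grip.

Request:
move_arm:
  motion:
    - {"tx": 0,"ty": 0,"tz": 0,"twist": -0.015}
    - {"tx": 0,"ty": 0,"tz": 0,"twist": -0.01}
    - {"tx": 0,"ty": 0,"tz": 0,"twist": 0}
    - {"tx": 0,"ty": 0,"tz": 0,"twist": 0}
  squeeze: 45

```text
clock: 9.3
position: [0.4871, 0.1199, 0.1279]
ee_rot: [-0.427, -3.112, -0.001]
force: [-3.4, -0.2, 6.6]
width: 0.105
gripper_force: 52.9
```

```bash
python3 - <<'E'
from h import *
s=arm.observe();M=R.from_rotvec(s["ee_rot"]).as_matrix();print(s["clock"],s["position"],np.degrees(np.arctan2(M[1,1],M[0,1])),M[:,0],s["force"],s["ft_torque"],s["gripper_force"])
E
```

```text
9.3 [0.48713947 0.11988072 0.12789783] 74.3814475604919 [-9.63075382e-01  2.69231547e-01  4.27043289e-04] [-3.43118567 -0.15249004  6.58453665] [ 0.08410407  0.67065682 -0.26281177] 52.90911503601819
```

At the stop (torque −0.26 N m). Now pulling up slowly along the arc.

Request:
move_arm:
  motion:
    - {"tx": -0.0002,"ty": 0,"tz": -0.001,"twist": 0}
    - {"tx": -0.0002,"ty": 0,"tz": -0.001,"twist": 0}
    - {"tx": -0.0002,"ty": 0,"tz": -0.001,"twist": 0}
    - {"tx": 0,"ty": 0,"tz": 0,"twist": 0}

```text
clock: 9.7
position: [0.4873, 0.1197, 0.1301]
ee_rot: [-0.423, -3.112, 0.001]
force: [1.5, 3.6, -13.6]
width: 0.103
gripper_force: 52.4
```

Request:
move_arm:
  motion:
    - {"tx": -0.0002,"ty": 0,"tz": -0.001,"twist": 0}
    - {"tx": -0.0002,"ty": 0,"tz": -0.001,"twist": 0}
    - {"tx": -0.0002,"ty": 0,"tz": -0.001,"twist": 0}
    - {"tx": -0.0002,"ty": 0,"tz": -0.001,"twist": 0}
    - {"tx": 0,"ty": 0,"tz": 0,"twist": 0}
  squeeze: 50

```text
clock: 10.2
position: [0.4883, 0.1195, 0.1351]
ee_rot: [-0.422, -3.113, -0.0]
force: [-2.0, 3.9, -8.2]
width: 0.104
gripper_force: 54.8
```

```bash
cat > m2.py <<'E'
from h import *
np.set_printoptions(precision=4,suppress=True)
s=arm.observe();print(s["clock"],s["position"],s["force"],s["ft_torque"],s["gripper_force"])
for c in ["scene","wrist","top"]:
    arm.get_image(c);cal=arm.calibration(c)
    for q,o in [("door_lip",(.456,.131,.105)),("wing_grip",(.4875,.1195,.143))]:
        for x in arm.place_of(c,q)[:1]:
            # height: nearest point on ray to vertical plane line through expected xy
            ry=ray(c,x["point"],cal);p,e=tri([ry,(np.array(o),np.array([0,0,1.]))])
            print(c,q,round(x["conf"],2),x["point"],"z est",p[2],"off",e[0])
E
python3 m2.py
```

```text
10.2 [0.4883 0.1195 0.1351] [-1.9819  3.8634 -8.1511] [ 1.0661  1.1881 -0.3375] 54.76170337758958
wrist door_lip 0.69 [0.503, 0.4219] z est 0.08957898266388738 off 0.00018010342948230303
wrist wing_grip 0.78 [0.4905, 0.6402] z est 0.15435940567829046 off 0.0005903127535143099
top door_lip 0.71 [0.6473, 0.6569] z est 1.6692104981341684 off 0.04954792272562757
```

The seal has let go: force dropped to the door's weight after about 7 mm, with no slip. Continuing gently.

Request:
move_arm:
  motion:
    - {"tx": -0.0004,"ty": 0,"tz": -0.0015,"twist": 0}
    - {"tx": -0.0004,"ty": 0,"tz": -0.0015,"twist": 0}
    - {"tx": -0.0004,"ty": 0,"tz": -0.0015,"twist": 0}
    - {"tx": -0.0005,"ty": 0,"tz": -0.0015,"twist": 0}
    - {"tx": -0.0005,"ty": 0,"tz": -0.0015,"twist": 0}
    - {"tx": -0.0005,"ty": 0,"tz": -0.0015,"twist": 0}
    - {"tx": -0.0005,"ty": 0,"tz": -0.0015,"twist": 0}
    - {"tx": -0.0005,"ty": 0,"tz": -0.0015,"twist": 0}
    - {"tx": -0.0005,"ty": 0,"tz": -0.0015,"twist": 0}
    - {"tx": -0.0005,"ty": 0,"tz": -0.0015,"twist": 0}
    - {"tx": -0.0005,"ty": 0,"tz": -0.0015,"twist": 0}
    - {"tx": 0,"ty": 0,"tz": 0,"twist": 0}

```text
clock: 11.85
position: [0.4931, 0.1181, 0.1513]
ee_rot: [-0.422, -3.112, 0.0]
force: [-5.0, 4.1, -6.5]
width: 0.105
gripper_force: 51.8
```

```bash
python3 m2.py; python3 - <<'E'
from h import *
w=save("wrist","w5");s=save("scene","s5")
c=cv2.resize(s[170:320,240:440],(560,420),interpolation=2)
cv2.imwrite("pics/f5.png",cv2.resize(np.vstack([w,c]),(400,600))[:,:,::-1])
E
```

```text
11.85 [0.4931 0.1181 0.1513] [-4.9924  4.0651 -6.5084] [ 1.0347  1.4432 -0.3362] 51.810738515214325
wrist door_lip 0.96 [0.5068, 0.4155] z est 0.12866107803138604 off 0.000332557922921747
wrist wing_grip 0.74 [0.4995, 0.6388] z est 0.1807366138275338 off 0.0005724433022346136
```

View pics/f5.png

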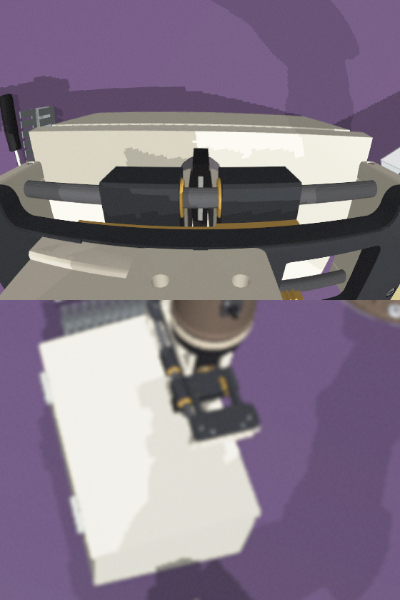

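The door is open, with a gap visible under the lip in the wrist view at row ~130 of the small picture, and the wing is still square in the pads. I'll check the opening angle by projecting the door edge.

```bash
python3 - <<'E'
from h import *
s=arm.observe();c=arm.calibration("wrist");K=np.array(c["K"]);T=np.array(c["T"])
im=cv2.imread("pics/w5.png");g=cv2.cvtColor(im,6).astype(int)
y=-.28;ex=np.array([np.cos(y),np.sin(y),0]);ey=np.array([-ex[1],ex[0],0]);ez=np.array([0,0,1.])
hinge=np.array([.4871,.1199,.143])-ex*-.17-ez*.036
def pr(p):
    q=T[:3,:3].T@(p-T[:3,3]);a=np.arctan2(np.hypot(q[0],q[1]),q[2]);n=q[:2]/np.hypot(q[0],q[1]);return K[:2,2]+K[0,0]*a*n
for yy in (-.11,-.06,.06,.1):
  for th in (0,.1,.12,.14,.16):
    C,S=np.cos(th),np.sin(th)
    P=lambda x,z:pr(hinge+ex*(x*C+z*S)+ez*(z*C-x*S)+ey*yy).round(1)
    print(yy,th,"top edge",P(-.205,.013),"lip",P(-.205,-.002))
  u=int(P(-.205,.013)[0]);col=g[140:220,u-1:u+2].mean(1);print("col",u,[(140+i,int(d)) for i,d in enumerate(np.diff(col)) if abs(d)>9], "hinge row")
for y0 in (-.11,.1): print("rim",pr(hinge+ex*-.205+ey*y0+ez*-.004))
E
```

```text
-0.11 0 top edge [109.5 171. ] lip [119.9 167.9]
-0.11 0.1 top edge [ 93.8 179.7] lip [105.6 173.5]
-0.11 0.12 top edge [ 90.4 182.1] lip [102.5 175.1]
-0.11 0.14 top edge [ 87.  184.7] lip [ 99.3 176.9]
-0.11 0.16 top edge [ 83.4 187.5] lip [ 96.1 179. ]
col 83 [(170, 33), (171, 28), (173, 47), (174, 35), (175, -31), (176, -36), (182, 36), (183, 31)] hinge row
-0.06 0 top edge [180.3 169.3] lip [187.1 166.3]
-0.06 0.1 top edge [169.6 178.3] lip [177.6 171.9]
-0.06 0.12 top edge [167.3 180.8] lip [175.6 173.5]
-0.06 0.14 top edge [164.8 183.5] lip [173.4 175.4]
-0.06 0.16 top edge [162.3 186.5] lip [171.2 177.5]
col 162 [(156, 28), (157, 16), (171, 20), (172, 49), (174, -42), (175, -16), (181, 12), (182, 49)] hinge row
0.06 0 top edge [377.9 171.2] lip [371.3 168.1]
0.06 0.1 top edge [388.3 180.5] lip [380.5 173.9]
0.06 0.12 top edge [390.6 183. ] lip [382.5 175.6]
0.06 0.14 top edge [392.9 185.8] lip [384.6 177.5]
0.06 0.16 top edge [395.3 188.8] lip [386.8 179.6]
col 395 [(154, -10), (155, -12), (160, 43), (161, 9), (175, 13), (176, 53), (178, -41), (179, -10), (185, 35), (186, 67)] hinge row
0.1 0 top edge [435.9 173.7] lip [426.2 170.4]
0.1 0.1 top edge [450.6 182.8] lip [439.6 176.3]
0.1 0.12 top edge [453.8 185.2] lip [442.5 178. ]
0.1 0.14 top edge [457.1 187.9] lip [445.4 179.8]
0.1 0.16 top edge [460.4 190.8] lip [448.5 181.9]
col 460 [(172, 24), (179, 37), (180, 13), (181, -32), (188, 57), (189, 45)] hinge row
rim [121.15067765 167.54546513]
rim [425.01080041 170.01933215]
```

Measured angle is about 0.138 rad, i.e. lip +28 mm, which agrees with the hand's travel. Adding 1.2 mm and settling.

Request:
move_arm:
  motion:
    - {"tx": -0.0002,"ty": 0,"tz": -0.0006,"twist": 0}
    - {"tx": -0.0002,"ty": 0,"tz": -0.0006,"twist": 0}
    - {"tx": 0,"ty": 0,"tz": 0,"twist": 0}
    - {"tx": 0,"ty": 0,"tz": 0,"twist": 0}
    - {"tx": 0,"ty": 0,"tz": 0,"twist": 0}
    - {"tx": 0,"ty": 0,"tz": 0,"twist": 0}
    - {"tx": 0,"ty": 0,"tz": 0,"twist": 0}

```text
clock: 13.1
position: [0.4934, 0.118, 0.1523]
ee_rot: [-0.422, -3.112, 0.0]
force: [-2.8, 4.5, -6.1]
width: 0.109
gripper_force: 51.8
```

```bash
python3 - <<'E'
from h import *
for i in range(3):
    arm.get_image("wrist");s=arm.observe();print(s["clock"],s["position"],s["force"],s["gripper_force"],s["width"])
if s["gripper_force"]>40 and abs(s["position"][2]-.1525)<.0015: print(arm.sign_off())
E
```

```text
13.15 [0.49341899 0.11797482 0.1522847 ] [-3.94492799  4.26110351 -6.01991393] 51.82401916234994 0.10562143460889807
13.2 [0.49346011 0.11797778 0.15233457] [-4.50702775  3.22583367 -7.47281175] 51.82393327449972 0.10864491742095139
13.25 [0.49342247 0.11797767 0.15230616] [-4.37814886  4.03662803 -5.9689871 ] 51.82400650447562 0.10440203457736934
the job is handed in; nothing more can be done
None
```

The wing is turned to its stop and the seal let go without the door flying open. The gripper is still holding the handle with the door's free edge steady about 30 mm up (estimated from the hand's travel and a camera check just before the last 1 mm), and I never went near the loose things; handed in at 13 s.

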